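# Unlock a cuvette carrier with the dock's pedal and lift it out level

### The job

The carrier full of glass cells is bolted down in its dock: press the dock's pedal right down to its stop to draw the bolt and let the pedal spring back, then take the carrier by its handle bar, lift it up out of the dock and hold it level and still in the air above the dock, its underside about 15 cm over the bench. Finish while still holding it there; do not put it down or let it go. Keep the carrier upright all the time, and do not disturb the empty spare carrier or the other things on the bench.

Things in the scene. Friction and masses are not known exactly. Their poses are not given: they have to be found in the camera images.
- dock: the dock: grey steel fixture fixed to the bench. Origin: on the bench surface under the centre of the carrier's seat; z up; y points from the pedal to the seat. Deck 130 mm (x), y -75 to 50 mm, top 12 mm high; low locators (10 mm) 2 mm off the carrier's ends and back. Bolt and linkage stand at y -45 to -115 mm, up to 70 mm high; pedal beyond, to y -225 mm
- carrier: the carrier, seated on the dock's deck with the dock's heading: aluminium foot 110 (x) x 60 (y) x 8 mm with an ear on its -y side (to y -45 mm), black block up to 38 mm, eight square glass cells with white caps up to 63 mm (all fixed in it), over them a handle bar along x. 0.3 to 0.56 kg, centre of mass under the bar's middle. Origin: centre of its underside
- carrier_handle (a point): centre of the carrier's flat-sided handle bar, 105 mm above its underside. The bar is 12 mm thick (y), 14 mm high, 92 mm long along x, 80 mm of it free between two end posts; 35 mm of free air beneath it
- pedal_pad (a point): point in the middle of the top of the pedal's black rubber tread, moving with it. At rest: dock x 0, y -182 mm, 68 mm above the bench, tread sloping up away from the seat by 0.40 rad. At the stop: y -192 mm, 32 mm above the bench, tread nearly flat. Tread 64 mm (dock x) by 58 mm
- pedal (a joint): angle of the release pedal: 0 at rest (up), 0.35 rad at its stop. Hinge along the dock's x axis at dock y -85 mm, 20 mm above the bench. A spring brings it back up; about 6 N on the middle of the tread hold it at the stop
- bolt (a joint): how far the bolt is drawn, m: 0 to 0.002 at the start (locked, its tongue over the carrier's ear by 8 to 10 mm); a full press of the pedal draws it to about 0.016, and friction keeps it there when the pedal springs back. From 0.012 the carrier is free to be lifted
- bolt_tip (a point): end of the steel bolt's tongue, which lies over the carrier's ear when locked (26 mm above the bench)
- spare_carrier: bystander: the spare carrier, same shape as the task's carrier but empty (no cells in its block), standing free on the bench near the dock; 110 x 75 x 112 mm. Origin: centre of its underside
- white_bottle: bystander: white plastic jar, 56 mm diameter, 85 mm high, just beyond the dock. Origin: centre of its underside
- vial: bystander: small clear glass vial, 26 mm diameter, 50 mm high, on the robot's side of the dock. Origin: centre of its underside
- cell_box: bystander: flat grey and white plastic box, 122 x 82 x 42 mm, on the right of the bench. Origin: centre of its underside
- beaker: bystander: glass beaker, 70 mm diameter, 90 mm high. Origin: centre of its underside
- amber_bottle: bystander: amber glass bottle, 70 mm diameter, 140 mm high. Origin: centre of its underside
- mouse: bystander: grey computer mouse, 100 x 58 x 32 mm, on the right of the bench. Origin: centre of its underside
Mind the look-alikes: they are no part of the job. Leave any purple or turquoise look-alike of the carrier alone.

How it is judged:
By the outcome, as a careful person would: the job done as asked, in the order asked, and still so for the second after the job is handed in, while the arm keeps its last pose, push and grip.
It also fails if it takes over 48 s, if anything falls off the work surface, if the arm or the gripper's body presses on something with over 40 N, if the wrist force passes 120 N, or if a joint passes its speed limit or range.

### The arm

A 7-joint arm with a two-finger parallel gripper is mounted at the origin on the work surface. World frame = base frame: x ahead of the robot, y to its left, z up, the work surface at z = 0. Lengths are in m, angles in rad, forces in N, time in s.
With the tool pointing down it reaches from about 0.4 to 0.85 m from the base axis. Payload 10.4 kg.
Tool frame: the origin (TCP) lies at the very end of the fingers, on their centre line; the grasp point (between the pads) lies 19 mm behind it; z points along the fingers, y is the line along which they close (so a half turn about z gives the same grasp; the last joint's range is limited). The gripper opens to 85 mm and grips with 20 to 120 N. Pads are 22 mm wide; open, the fingers measure 114 mm over their backs; the gripper's body (76 mm by 85 mm) begins 54 mm behind the grasp point. The pads swing forward as they close: fully open they stand 13 mm farther back than shut.
Start: joints at [-1.174, 0.332, -0.065, 1.46, 0.022, 1.35, -0.088], TCP at [0.255, 0.571, 0.231] pointing down, gripper open.
Joint ranges: [-2.6, 2.6], [-0.5, 2.12], [-1.47, 1.34], [0.16, 2.42], [-1.27, 4.41], [0.06, 2.06], [-2.6, 2.6]. Speed limits (rad/s): [2.22, 2.22, 2.79, 2.79, 3.14, 3.14, 3.14].

### API

Orientations are given as a unit quaternion [x, y, z, w].
In Python, from workcell import * gives the robot as it stands. The module is installed in compiled form; this text tells all that it offers.
- The arm moves only by the tool carry_out, never from a script. Its argument "motion" is a list of rows, each an object with "xyz": the shift along the tool's x, y, z in m, a list of three; "angular": the turn, a rotation vector about the tool's x, y, z in degrees, a list of three. A call has 1 to 12 rows; each row is the pose to reach, as a shift and turn from the pose commanded when the call began, along the tool's axes at that moment; what a row does not reach only later rows make up. A row lasts 1/10 s, in which the tool goes at most 50 mm and 8.59 degrees, less where a joint would pass 70% of its speed; a pose out of reach is approached as far as the arm can. A call with a gripper value outside its range is refused whole. "hand" is the opening, from 0 (shut) to 1 (fully open), set as the call begins (left out, the last holds). The fingers move at their own pace and stop on an object; "grip_force" is the grip in N (left out, the last holds). Time passes only in rows, so rows that repeat a pose let the fingers close. It gives the time, the measured TCP pose, the force, the opening and the grip force at its end, in the units of the state.
- get_obs(): the state, without advancing time (a new reading comes with each control period).
- camera(name): name is "scene" or "top" or "wrist"; returns a dict with "img" (400x640x3 uint8, red, green, blue), "fx", "fy", "cx", "cy" (pixels), "k1" (the pictures are not rectified: a ray, as slopes to the right and down, at radius r is drawn at 1 + k1 r^2 times it, then the intrinsics apply), "extrinsics" (4x4, takes a point from camera to world coordinates). Camera axes: x right, y up, looking along -z (the intrinsics and any distortion apply to the point x, -y, -z); pixel columns grow to the right and rows downward; lengths in m; the calibration is good to about 2 mm. A picture is of the moment at which its call begins. There is no depth.
- hand_in(): hands the job in; it is judged then, once.
The state is a dict: "clock": time; "joint_pos": joint angles; "joint_velocities": joint speeds; "tau": joint torques, N m; "position": TCP position; "ee_rot": TCP orientation; "ft_force": force on the tool from outside, world axes, zero at the start; "torque": the same for the moment, N m; "grip_width": opening from 0.0 (shut) to 1.0 (fully open); "grasp_force": force on a finger pad.
Only numpy, scipy, OpenCV 4.12 (cv2) and the standard library are available. Lean on these libraries where they do the work, as an engineer would, in place of code of your own. Each camera call takes 0.05 s, during which the arm holds its last target. There are 200 camera calls.

## Working session

There is one attempt and no reset: what is moved stays moved. The work goes in short steps, Python scripts to look and compute and a tool call to move; the robot and the scene stay as the last step left them, time stands still between calls to the robot, and variables do not carry over. Pictures are saved under pics/ and viewed, at most 10 in all, crops included, and the job is handed in when it is done.

Besides the shell and the picture viewer there is one more tool, called after "Request:" as a command line: name --argument value ..., lists and objects as JSON in quotes. carry_out: Moves the arm, as the interface text tells. Its arguments: {"type":"object","properties":{"motion":{"type":"array"},"hand":{"type":"number"},"grip_force":{"type":"number"}},"required":["motion"]}

```bash
mkdir -p pics
cat > h.py <<'E'
import numpy as np, cv2
from workcell import *
from scipy.spatial.transform import Rotation as R
def snap(name,fn):
    c=camera(name); cv2.imwrite(f'pics/{fn}.png',c['img'][:,:,::-1]); np.save(f'pics/{fn}.npy',c,allow_pickle=True); return c
def load(fn): return np.load(f'pics/{fn}.npy',allow_pickle=True).item()
def ray(c,u,v):
    d=np.array([(u-c['cx'])/c['fx'],(v-c['cy'])/c['fy']]); s=d.copy()
    for _ in range(20): s=d/(1+c['k1']*(s@s))
    E=np.array(c['extrinsics']); w=E[:3,:3]@np.array([s[0],-s[1],-1.]); return E[:3,3],w/np.linalg.norm(w)
def plane(c,u,v,z):
    o,d=ray(c,u,v); return o+d*(z-o[2])/d[2]
def tri(obs):
    A=np.zeros((3,3));b=np.zeros(3);L=[]
    for c,u,v in obs:
        o,d=ray(c,u,v);P=np.eye(3)-np.outer(d,d);A+=P;b+=P@o;L.append((o,P))
    p=np.linalg.solve(A,b); return p,[np.linalg.norm(P@(p-o)) for o,P in L]
def proj(c,p):
    E=np.array(c['extrinsics']);q=E[:3,:3].T@(np.array(p)-E[:3,3]);s=np.array([q[0],-q[1]])/-q[2];s=s*(1+c['k1']*(s@s))
    return np.array([s[0]*c['fx']+c['cx'],s[1]*c['fy']+c['cy']])
E
python3 - <<'E'
from h import *
for n in ['scene','top','wrist']:
    c=snap(n,n+'0'); print(n,c['fx'],c['k1'],np.round(c['extrinsics'],3).tolist())
o=get_obs(); print({k:np.round(v,3).tolist() for k,v in o.items()})
a=load('scene0')['img'];b=load('top0')['img']
E
```

```text
scene 483.7713892270468 0.02930161032478971 [[-0.749, -0.452, 0.485, 1.224], [0.663, -0.525, 0.534, 0.771], [0.013, 0.721, 0.693, 1.077], [0.0, 0.0, 0.0, 1.0]]
top 405.5587858321041 0.02707361630471104 [[0.029, 0.993, -0.114, 0.403], [-1.0, 0.028, -0.008, 0.034], [-0.005, 0.114, 0.993, 1.492], [0.0, 0.0, 0.0, 1.0]]
wrist 324.60212070862144 -0.007509973189056547 [[0.408, -0.874, -0.265, 0.187], [0.913, 0.39, 0.12, 0.6], [-0.001, -0.291, 0.957, 0.373], [0.0, 0.0, 0.0, 1.0]]
{'clock': 0.15, 'joint_pos': [-1.174, 0.333, -0.065, 1.461, 0.022, 1.35, -0.089], 'joint_velocities': [0.001, -0.001, 0.0, -0.002, -0.001, -0.0, -0.0], 'tau': [0.001, -62.582, 0.049, -39.186, 0.016, 0.007, -0.0], 'position': [0.255, 0.57, 0.231], 'ee_rot': [0.208, 0.978, -0.001, -0.0], 'ft_force': [-0.252, -0.404, 0.342], 'torque': [0.001, -0.024, 0.005], 'grasp_force': 0.0, 'grip_width': 0.997}
```

View pics/scene0.png

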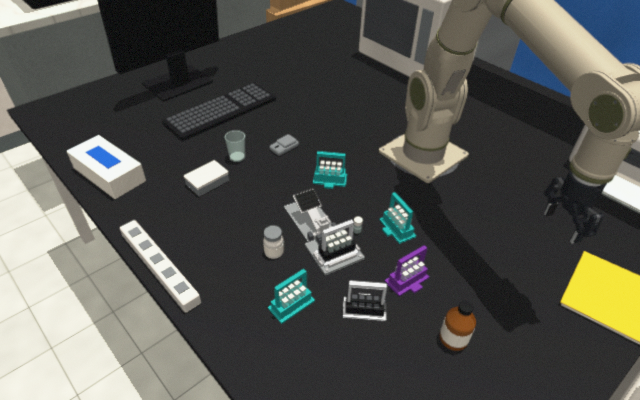

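View pics/top0.png

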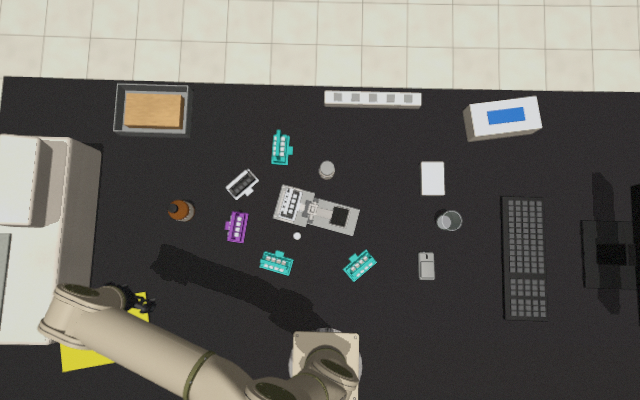

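The scene view (and top view) shows these candidates:
- aluminium carrier with white caps in the grey dock: (338,240) / top (289,203), with the pedal at (305,198) / top (341,216)
- empty spare: (365,300) / (242,184)
- purple: (408,270) / (237,227)
- turquoise: (330,168), (398,217), (292,295)

I choose the aluminium one on the dock and will check it in a close crop.

Run:
```python
from h import *
a=load('scene0')['img'][180:280,270:370];b=load('top0')['img'][170:250,265:365]
a=cv2.resize(a,None,fx=4,fy=4,interpolation=cv2.INTER_CUBIC);b=cv2.resize(b,None,fx=4,fy=4,interpolation=cv2.INTER_CUBIC)
b=cv2.copyMakeBorder(b,0,80,0,0,cv2.BORDER_CONSTANT)
cv2.imwrite('pics/crop.png',np.hstack([a,b])[:,:,::-1])
```

```text
(no output)
```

View pics/crop.png

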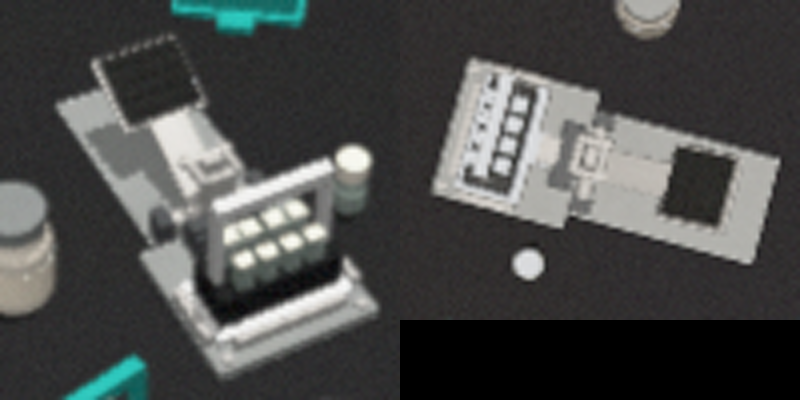

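The crop shows the aluminium carrier with white caps on the grey dock. Its bar is at scene (338,227), and the black tread is at scene (307.5,200.5) / top (340,216.5). The choice stands.

Run:
```python
from h import *
s=load('scene0');t=load('top0')
T=lambda x,y:(265+(x-400)/4,170+y/4); S=lambda x,y:(270+x/4,180+y/4)
# dark tread centroid masks
def dark(im,cx,cy,w,th):
    g=im[cy-w:cy+w,cx-w:cx+w].max(2); return g
D=[plane(t,*T(x,y),.012) for x,y in [(472,58),(600,92),(560,228),(433,192)]]
for i in range(4): print('deck',D[i].round(4),np.linalg.norm(D[i]-D[(i+1)%4]).round(4))
y=(D[0]+D[3]-D[1]-D[2])/2; y/=np.linalg.norm(y); x=np.array([y[1],-y[0],0])
f=np.mean(D,axis=0); org=f+y*.0125; print('yaxis',y,'xaxis',x,'deck c',f,'origin',org, 'yaw',np.degrees(np.arctan2(x[1],x[0])))
p,e=tri([(s,*S(150,82)),(t,*T(699,186))]); print('pad',p,e,'text',org-y*.182)
h,e=tri([(s,*S(271,190)),(t,*T(484,133))]); print('bar',h,e,'plane',plane(s,*S(271,190),.117),'text',org)
for n,a in [('vial',T(528,263)),]: print(n,plane(t,*a,.05))
print('bottle',plane(t,327,168,.085),'spare',plane(t,242,183,.05),'turq',plane(t,360,264,.05),plane(t,277,262,.05))
q=R.from_quat(get_obs()['ee_rot']);print(q.as_matrix().round(3))
```

```text
deck [0.6384 0.1705 0.012 ] 0.1224
deck [0.6101 0.0514 0.012 ] 0.1305
deck [0.4838 0.0842 0.012 ] 0.1209
deck [0.5134 0.2014 0.012 ] 0.1288
yaxis [0.23788009 0.97129453 0.        ] xaxis [ 0.97129453 -0.23788009  0.        ] deck c [0.56140575 0.12685288 0.012     ] origin [0.56437925 0.13899406 0.012     ] yaw -13.761455307980093
pad [ 0.52092909 -0.0383742   0.06278727] [np.float64(0.0010327584239709152), np.float64(0.0010327584239709028)] text [ 0.52108508 -0.03778154  0.012     ]
bar [0.56111164 0.14408884 0.11598532] [np.float64(0.0055615313670552904), np.float64(0.0055615313670551135)] plane [0.5655274  0.14061882 0.117     ] text [0.56437925 0.13899406 0.012     ]
vial [0.44989011 0.11023754 0.05      ]
bottle [0.69001183 0.01083552 0.085     ] spare [0.63353719 0.31471387 0.05      ] turq [ 0.35742473 -0.11461008  0.05      ] [0.35580137 0.17740534 0.05      ]
[[-0.913  0.408 -0.   ]
 [ 0.408  0.913 -0.001]
 [-0.    -0.001 -1.   ]]
```

Request:
carry_out --motion '[{"xyz": [-0.03, -0.02, -0.01], "angular": [0, 0, -1]}, {"xyz": [-0.065, -0.04, -0.02], "angular": [0, 0, -3]}, {"xyz": [-0.1, -0.065, -0.03], "angular": [0, 0, -5]}, {"xyz": [-0.14, -0.09, -0.04], "angular": [0, 0, -7]}, {"xyz": [-0.18, -0.115, -0.04], "angular": [0, 0, -9]}, {"xyz": [-0.22, -0.14, -0.04], "angular": [0, 0, -10.3]}, {"xyz": [-0.26, -0.165, -0.04], "angular": [0, 0, -10.3]}, {"xyz": [-0.3, -0.19, -0.04], "angular": [0, 0, -10.3]}, {"xyz": [-0.33, -0.21, -0.04], "angular": [0, 0, -10.3]}, {"xyz": [-0.355, -0.225, -0.04], "angular": [0, 0, -10.3]}, {"xyz": [-0.375, -0.238, -0.04], "angular": [0, 0, -10.3]}, {"xyz": [-0.375, -0.238, -0.04], "angular": [0, 0, -10.3]}]' --hand 0

```text
clock: 1.35
position: [0.5018, 0.1968, 0.2712]
ee_rot: [0.122, 0.992, -0.001, 0.0]
ft_force: [0.4, 0.0, 0.1]
grip_width: 0.001
grasp_force: 0.0
```

Run:
```python
from h import *
c=snap('wrist','w1');o=get_obs();print(o['clock'],o['position'],R.from_quat(o['ee_rot']).as_matrix().round(4),o['ft_force'])
for n,p in [('bar',(.565,.140,.117)),('pad',(.521,-.038,.068))]: print(n,proj(c,p))
```

```text
1.4 [0.50074048 0.19902169 0.27109566] [[-9.706e-01  2.408e-01 -2.000e-04]
 [ 2.408e-01  9.706e-01 -4.000e-04]
 [ 1.000e-04 -4.000e-04 -1.000e+00]] [-0.65401731  1.03943146  0.90866298]
bar [280.27356   252.4165345]
pad [126.54096259 233.38290765]
```

View pics/w1.png

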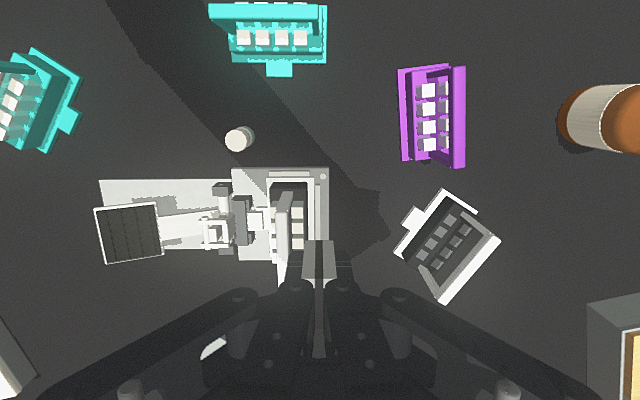

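The wrist view shows the tread centred at (129,233), against a prediction of (126.5,233). The bar runs vertically near (282,180–280), partly hidden by the finger, with the vial at (240,138) and the spare at (447,245). Next I move over the pedal.

Request:
carry_out --motion '[{"xyz": [-0.01, -0.03, 0.0], "angular": [0, 0, 0]}, {"xyz": [-0.025, -0.07, 0.0], "angular": [0, 0, 0]}, {"xyz": [-0.04, -0.115, 0.01], "angular": [0, 0, 0]}, {"xyz": [-0.055, -0.16, 0.03], "angular": [0, 0, 0]}, {"xyz": [-0.068, -0.2, 0.06], "angular": [0, 0, 0]}, {"xyz": [-0.075, -0.222, 0.09], "angular": [0, 0, 0]}, {"xyz": [-0.078, -0.231, 0.11], "angular": [0, 0, 0]}, {"xyz": [-0.078, -0.231, 0.11], "angular": [0, 0, 0]}, {"xyz": [-0.078, -0.231, 0.11], "angular": [0, 0, 0]}]'

```text
clock: 2.3
position: [0.5212, -0.0409, 0.1618]
ee_rot: [0.119, 0.993, 0.0, -0.0]
ft_force: [-0.3, 0.3, 1.0]
grip_width: -0.0
grasp_force: 0.0
```

Run:
```python
from h import *
c=snap('wrist','w2');o=get_obs();print(o['clock'],o['position'],R.from_quat(o['ee_rot']).as_matrix().round(4),o['ft_force'])
for n,p in [('bar',(.565,.140,.117)),('pad',(.521,-.038,.068))]: print(n,proj(c,p))
```

```text
2.35 [ 0.52165325 -0.04057428  0.16239339] [[-9.718e-01  2.357e-01  1.200e-03]
 [ 2.357e-01  9.718e-01  7.000e-04]
 [-1.000e-03  1.000e-03 -1.000e+00]] [0.83017479 0.33539359 0.18923696]
bar [619.84794324 222.56562544]
pad [323.34831309 198.31906763]
```

View pics/w2.png

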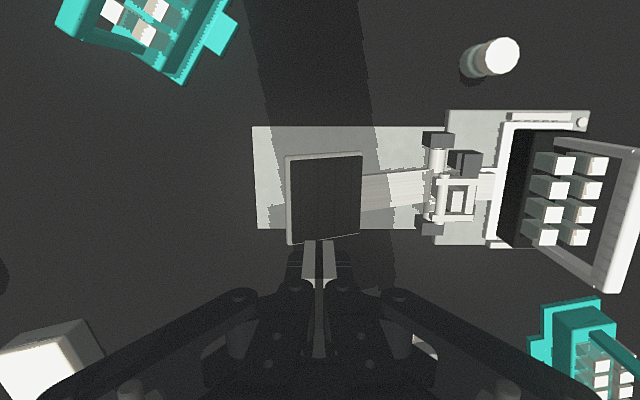

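The wrist view shows the tread centred at (325,197) directly ahead of the shut fingers, as predicted, and the bar centre near (617,220). Now I press the pedal.

Request:
carry_out --motion '[{"xyz": [0, 0, 0.03], "angular": [0, 0, 0]}, {"xyz": [0, 0, 0.06], "angular": [0, 0, 0]}, {"xyz": [0, 0, 0.08], "angular": [0, 0, 0]}, {"xyz": [0, 0, 0.09], "angular": [0, 0, 0]}, {"xyz": [0, 0, 0.095], "angular": [0, 0, 0]}, {"xyz": [0, 0, 0.1], "angular": [0, 0, 0]}, {"xyz": [0, 0, 0.105], "angular": [0, 0, 0]}, {"xyz": [0, 0, 0.11], "angular": [0, 0, 0]}, {"xyz": [0, 0, 0.115], "angular": [0, 0, 0]}, {"xyz": [0, 0, 0.115], "angular": [0, 0, 0]}]'

```text
clock: 3.35
position: [0.5213, -0.0425, 0.0461]
ee_rot: [0.12, 0.993, 0.0, 0.0]
ft_force: [1.5, -1.7, 3.8]
grip_width: -0.003
grasp_force: 1.7
```

Request:
carry_out --motion '[{"xyz": [0, 0, 0.003], "angular": [0, 0, 0]}, {"xyz": [0, 0, 0.006], "angular": [0, 0, 0]}, {"xyz": [0, 0, 0.009], "angular": [0, 0, 0]}, {"xyz": [0, 0, 0.011], "angular": [0, 0, 0]}, {"xyz": [0, 0, 0.011], "angular": [0, 0, 0]}]'

```text
clock: 3.85
position: [0.5211, -0.0429, 0.0353]
ee_rot: [0.12, 0.993, -0.0, 0.0]
ft_force: [-0.8, -2.2, 4.9]
grip_width: 0.003
grasp_force: 2.5
```

Request:
carry_out --motion '[{"xyz": [0, 0, 0.0015], "angular": [0, 0, 0]}, {"xyz": [0, 0, 0.003], "angular": [0, 0, 0]}, {"xyz": [0, 0, 0.004], "angular": [0, 0, 0]}, {"xyz": [0, 0, 0.004], "angular": [0, 0, 0]}]'

```text
clock: 4.25
position: [0.5211, -0.0432, 0.0319]
ee_rot: [0.12, 0.993, -0.0, 0.0]
ft_force: [-3.0, -3.2, 12.8]
grip_width: 0.001
grasp_force: 6.1
```

Request:
carry_out --motion '[{"xyz": [0, 0, 0.001], "angular": [0, 0, 0]}, {"xyz": [0, 0, 0.002], "angular": [0, 0, 0]}, {"xyz": [0, 0, 0.002], "angular": [0, 0, 0]}, {"xyz": [0, 0, 0.002], "angular": [0, 0, 0]}]'

```text
clock: 4.65
position: [0.5212, -0.0433, 0.0308]
ee_rot: [0.12, 0.993, -0.0, 0.0]
ft_force: [-7.5, -4.3, 23.9]
grip_width: 0.002
grasp_force: 11.9
```

The force rose sharply at z = 0.031, so the pedal is on its stop. Now I let it back up.

Request:
carry_out --motion '[{"xyz": [0, 0, -0.01], "angular": [0, 0, 0]}, {"xyz": [0, 0, -0.02], "angular": [0, 0, 0]}, {"xyz": [0, 0, -0.03], "angular": [0, 0, 0]}, {"xyz": [0, 0, -0.04], "angular": [0, 0, 0]}, {"xyz": [0, 0, -0.055], "angular": [0, 0, 0]}, {"xyz": [0, 0, -0.08], "angular": [0, 0, 0]}, {"xyz": [0, 0, -0.11], "angular": [0, 0, 0]}, {"xyz": [0, 0, -0.135], "angular": [0, 0, 0]}, {"xyz": [0, 0, -0.135], "angular": [0, 0, 0]}, {"xyz": [0, 0, -0.135], "angular": [0, 0, 0]}]'

```text
clock: 5.65
position: [0.5209, -0.0424, 0.1645]
ee_rot: [0.12, 0.993, 0.0, 0.0]
ft_force: [-0.2, 0.5, 0.5]
grip_width: -0.0
grasp_force: 0.0
```

Run:
```python
from h import *
c=snap('wrist','w3');o=get_obs();print(o['clock'],o['position'],o['ft_force'])
a=load('w2')['img'][100:310,240:640];b=c['img'][100:310,240:640]
cv2.imwrite('pics/cmp.png',cv2.resize(np.vstack([a,b]),None,fx=1.4,fy=1.4)[:,:,::-1])
```

```text
5.7 [ 0.5204313  -0.04237274  0.16368403] [ 1.13651567 -0.03099692 -0.51070744]
```

View pics/cmp.png

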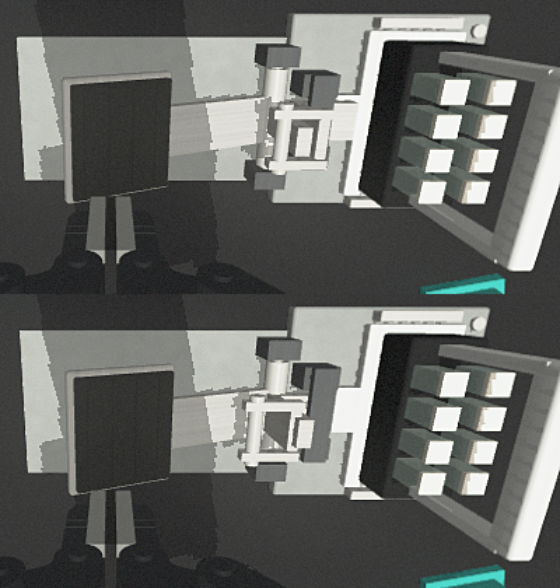

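Lower half (now) against upper half (before): the bolt frame moved left from about crop x = 300 to 270, roughly 17 mm, and the tread is back up. The bolt is drawn. Next I rise and go over the carrier with the hand open for a close bar measurement.

Request:
carry_out --motion '[{"xyz": [0, 0, -0.03], "angular": [0, 0, 0]}, {"xyz": [-0.002, 0.01, -0.07], "angular": [0, 0, 0]}, {"xyz": [-0.008, 0.04, -0.1], "angular": [0, 0, 0]}, {"xyz": [-0.016, 0.08, -0.11], "angular": [0, 0, 0]}, {"xyz": [-0.024, 0.12, -0.11], "angular": [0, 0, 0]}, {"xyz": [-0.031, 0.16, -0.11], "angular": [0, 0, 0]}, {"xyz": [-0.036, 0.187, -0.11], "angular": [0, 0, 0]}, {"xyz": [-0.036, 0.187, -0.11], "angular": [0, 0, 0]}, {"xyz": [-0.036, 0.187, -0.11], "angular": [0, 0, 0]}, {"xyz": [-0.036, 0.187, -0.11], "angular": [0, 0, 0]}]' --hand 1

```text
clock: 6.7
position: [0.6001, 0.1292, 0.2736]
ee_rot: [0.121, 0.993, -0.001, -0.001]
ft_force: [0.3, -0.7, -0.4]
grip_width: 0.999
grasp_force: 0.0
```

Run:
```python
from h import *
c=snap('wrist','w4');o=get_obs();print(o['clock'],o['position'],o['ft_force'],o['grip_width'])
u,v=proj(c,(.565,.140,.117)).astype(int);print(u,v)
a=c['img'][max(v-90,0):v+90,u-90:u+90];w3=load('w3');b=w3['img'][120:300,460:640]
print(max(v-90,0),u-90)
cv2.imwrite('pics/cmp2.png',cv2.resize(np.hstack([a,b]),None,fx=2.2,fy=2.2)[:,:,::-1])
```

```text
6.75 [0.60021042 0.12916079 0.27399954] [ 0.15157789 -0.11612163 -0.50037809] 0.9995346548165407
322 140
50 232
```

View pics/cmp2.png

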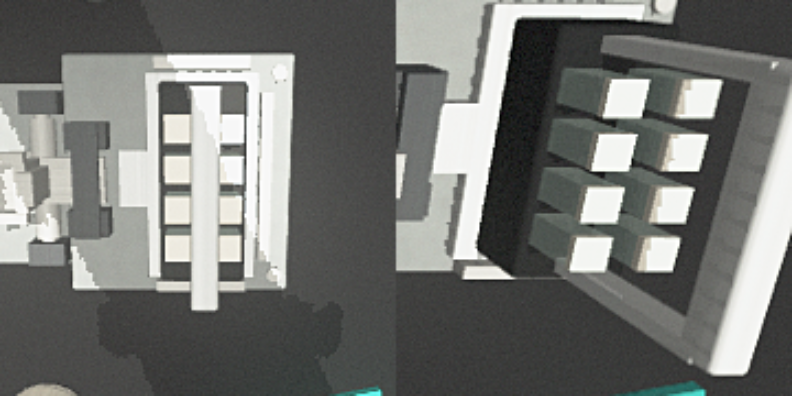

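In the left half (w4), the bar's top face runs from crop (205,86) to (204,310). It is vertical in the image, so the tool is aligned. In the right half (w3), the far end of the top face is at crop (729,373). I triangulate from these.

Run:
```python
from h import *
c=load('w4');w=load('w3')
f=lambda x,y:(232+x/2.2,50+y/2.2)
print(tri([(c,*f(204,310)),(w,460+(729-396)/2.2,120+373/2.2)]))
A=plane(c,*f(205,86),.124);B=plane(c,*f(204,310),.124);print(A,B,np.linalg.norm(A-B),(A+B)/2, 'axis deg',np.degrees(np.arctan2(*(B-A)[1::-1])))
o=get_obs();M=R.from_quat(o['ee_rot']).as_matrix();m=(A+B)/2;m[2]=.098
print(M.T@(m-o['position']), 'tool x yaw',np.degrees(np.arctan2(-M[1,0],-M[0,0])))
```

```text
(array([0.61043238, 0.13148476, 0.12273715]), [np.float64(9.535917519985771e-05), np.float64(9.535917519962268e-05)])
[0.52239803 0.15307877 0.124     ] [0.61016146 0.13149636 0.124     ] 0.09037819931463442 [0.56627974 0.14228756 0.124     ] axis deg -13.815788259607436
[0.03600731 0.00473249 0.17601283] tool x yaw -13.865847279473341
```

Request:
carry_out --motion '[{"xyz": [0.02, 0.003, 0.01], "angular": [0, 0, 0]}, {"xyz": [0.036, 0.005, 0.03], "angular": [0, 0, 0]}, {"xyz": [0.036, 0.005, 0.06], "angular": [0, 0, 0]}, {"xyz": [0.036, 0.005, 0.09], "angular": [0, 0, 0]}, {"xyz": [0.036, 0.005, 0.12], "angular": [0, 0, 0]}, {"xyz": [0.036, 0.005, 0.145], "angular": [0, 0, 0]}, {"xyz": [0.036, 0.005, 0.165], "angular": [0, 0, 0]}, {"xyz": [0.036, 0.005, 0.175], "angular": [0, 0, 0]}, {"xyz": [0.036, 0.005, 0.175], "angular": [0, 0, 0]}, {"xyz": [0.036, 0.005, 0.175], "angular": [0, 0, 0]}]'

```text
clock: 7.75
position: [0.5671, 0.1439, 0.1003]
ee_rot: [0.12, 0.993, 0.0, 0.001]
ft_force: [-0.2, -1.2, 0.9]
grip_width: 1.0
grasp_force: 0.0
```

Request:
carry_out --motion '[{"xyz": [0, 0, 0.001], "angular": [0, 0, 0]}, {"xyz": [0, 0, 0.001], "angular": [0, 0, 0]}, {"xyz": [0, 0, 0.001], "angular": [0, 0, 0]}, {"xyz": [0, 0, 0.001], "angular": [0, 0, 0]}, {"xyz": [0, 0, 0.001], "angular": [0, 0, 0]}, {"xyz": [0, 0, 0.001], "angular": [0, 0, 0]}, {"xyz": [0, 0, 0.001], "angular": [0, 0, 0]}, {"xyz": [0, 0, 0.001], "angular": [0, 0, 0]}]' --hand 0 --grip_force 60

```text
clock: 8.55
position: [0.5667, 0.1439, 0.0985]
ee_rot: [0.12, 0.993, -0.0, 0.0]
ft_force: [-0.8, -2.6, 3.1]
grip_width: 0.124
grasp_force: 59.5
```

Request:
carry_out --motion '[{"xyz": [0, -0.001, -0.002], "angular": [0, 0, 0]}, {"xyz": [0, -0.001, -0.004], "angular": [0, 0, 0]}, {"xyz": [0, -0.001, -0.006], "angular": [0, 0, 0]}, {"xyz": [0, -0.001, -0.008], "angular": [0, 0, 0]}, {"xyz": [0, -0.001, -0.008], "angular": [0, 0, 0]}, {"xyz": [0, -0.001, -0.008], "angular": [0, 0, 0]}]'

```text
clock: 9.15
position: [0.5664, 0.1433, 0.1063]
ee_rot: [0.12, 0.993, 0.0, -0.0]
ft_force: [-0.1, -0.7, -5.3]
grip_width: 0.127
grasp_force: 58.5
```

The wrist force is −5.3 N, which is just the carrier's weight, so it is free. I lift it on.

Request:
carry_out --motion '[{"xyz": [0, 0, -0.005], "angular": [0, 0, 0]}, {"xyz": [0, 0, -0.015], "angular": [0, 0, 0]}, {"xyz": [0, 0, -0.03], "angular": [0, 0, 0]}, {"xyz": [0, 0, -0.05], "angular": [0, 0, 0]}, {"xyz": [0, 0, -0.07], "angular": [0, 0, 0]}, {"xyz": [0, 0, -0.09], "angular": [0, 0, 0]}, {"xyz": [0, 0, -0.108], "angular": [0, 0, 0]}, {"xyz": [0, 0, -0.12], "angular": [0, 0, 0]}, {"xyz": [0, 0, -0.127], "angular": [0, 0, 0]}, {"xyz": [0, 0, -0.13], "angular": [0, 0, 0]}, {"xyz": [0, 0, -0.13], "angular": [0, 0, 0]}, {"xyz": [0, 0, -0.13], "angular": [0, 0, 0]}]'

```text
clock: 10.35
position: [0.5661, 0.1431, 0.2355]
ee_rot: [0.12, 0.993, -0.0, -0.001]
ft_force: [0.3, 0.1, -5.0]
grip_width: 0.131
grasp_force: 58.6
```

Request:
carry_out --motion '[{"xyz": [0, 0, 0], "angular": [0, 0, 0]}, {"xyz": [0, 0, 0], "angular": [0, 0, 0]}, {"xyz": [0, 0, 0], "angular": [0, 0, 0]}, {"xyz": [0, 0, 0], "angular": [0, 0, 0]}, {"xyz": [0, 0, 0], "angular": [0, 0, 0]}, {"xyz": [0, 0, 0], "angular": [0, 0, 0]}, {"xyz": [0, 0, 0], "angular": [0, 0, 0]}, {"xyz": [0, 0, 0], "angular": [0, 0, 0]}]'

```text
clock: 11.15
position: [0.5664, 0.1432, 0.2363]
ee_rot: [0.12, 0.993, 0.0, -0.0]
ft_force: [0.2, 0.3, -5.6]
grip_width: 0.127
grasp_force: 58.6
```

Run:
```python
from h import *
c=snap('scene','s5');w=snap('wrist','w5');o=get_obs();print(o['clock'],o['position'],o['ft_force'],o['torque'],o['grip_width'],o['grasp_force'])
a=c['img'][130:330,230:430];cv2.imwrite('pics/f.png',np.hstack([cv2.resize(a,(400,400)),w['img'][:,120:520]])[:,:,::-1])
```

```text
11.25 [0.56643178 0.14318084 0.23633335] [ 0.3280873  -0.7489779  -4.74166118] [-0.08295522  0.02060706  0.00483961] 0.12722581345011177 58.5777747631073
```

View pics/f.png

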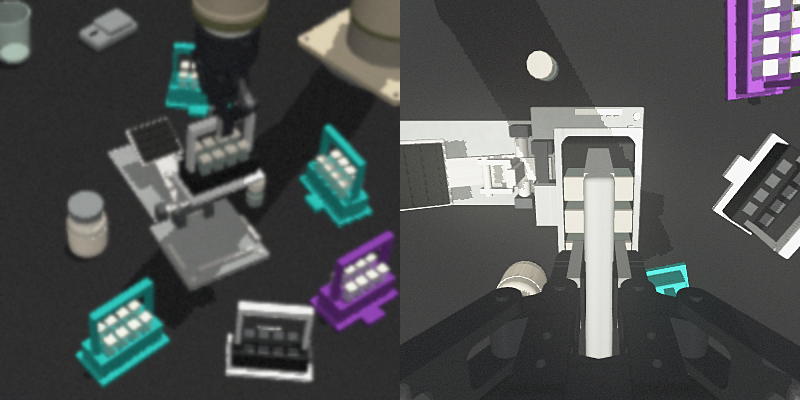

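The scene half shows the carrier hanging level at (220,165), clear of the empty deck at (210,245). The wrist half shows the bar held squarely at (598,260) with the bystanders in place. The underside is at about 0.150 m.

```bash
python3 -c "
from workcell import *
print(hand_in())"
```

```text
the job is handed in; nothing more can be done
None
```

The pedal was pressed to its stop and sprang back, and the carrier is held level and still over the dock, its underside about 15 cm above the bench; I handed the job in at about 11 s on the robot's clock.

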